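# Turn the wide menu leaf in the ring binder

### The job

In the open recipe binder on the worktop, turn the wide leaf over across the rings so that it lies flat on the left-hand stack with its back showing. Leave the narrow leaf lying on the right-hand side, then let go.

Things in the scene. Friction and masses are not known exactly. Their poses are not given: they have to be found in the camera images.
- binder: Open wooden ring binder, fixed, 186 mm along its spine (x axis, away from the robot), 156 mm across (y axis, to the left). Origin: on the worktop under the spine's middle; z up. Card stacks 25 mm high either side, rings 44 mm. Leaves turn about a line parallel to x, 28 mm above the origin. One leaf is centred 45 mm nearer the robot than the origin, the other 45 mm farther; which is which varies.
- wide_leaf (a joint): Angle of the wide leaf, rad: 0 flat on the right-hand stack (start), 1.57 upright, 3.14 flat on the left-hand stack. Stiff board 82 mm wide along the spine, 4 mm thick, outer edge 74 mm from the hinge line, about 60 g; swings freely, lightly damped, falls to the side it leans to. Grey lines on its front, a plate picture on its back. Amid its outer edge: an 18 mm wide tongue with a round grip bar.
- wide_tab (a point): Centre of the wide leaf's grip bar: round, 12 mm thick, 26 mm long, parallel to the spine, 100 mm from the hinge line (26 mm past the leaf's edge), over free worktop beyond the cover, 28 mm up when flat. Pinched from above across its two ends (along the spine), it swivels between the fingers, so a hand kept pointing down can carry it in a half circle of 100 mm about the hinge line.
- narrow_leaf (a joint): Angle of the other leaf, same meaning: it starts at 0, flat on the right, and must stay there. A like board, but only 54 mm wide along the spine, with the same tab; its grip bar is 90 mm farther from or nearer to the robot along the spine than the wide leaf's.

How it is judged:
By the outcome, as a careful person would: the job done as asked, in the order asked, and still so for the second after the job is handed in, with the robot touching nothing.
It also fails if it takes over 38 s, if anything falls off the work surface, if the arm or the gripper's body presses on something with over 40 N, if the wrist force passes 120 N, or if a joint passes its speed limit or range.

### The arm

A 7-joint arm with a two-finger parallel gripper is mounted at the origin on a cart in front of the work surface, level with it; the furniture and walls round the work are solid. World frame = base frame: x ahead of the robot, y to its left, z up, the work surface at z = 0. Lengths are in m, angles in rad, forces in N, time in s.
With the tool pointing down it reaches from about 0.425 to 0.875 m from the base axis. Payload 4.7 kg.
Tool frame: the origin (TCP) lies on the centre line of the jaws, within the pads' length; the fingertips stand 14 mm ahead of it and the grasp point (between the pads) lies 5 mm behind it; z points along the fingers, y is the line along which they close (so a half turn about z gives the same grasp; the last joint's range is limited). The gripper opens to 87 mm and grips with 3 to 60 N. Pads are 19 mm wide; open, the fingers measure 117 mm over their backs; the gripper's body (75 mm by 190 mm) begins 51 mm behind the grasp point.
Start: joints at [1.159, 0.321, -0.07, 1.45, 0.023, 1.371, -0.057], TCP at [0.268, -0.592, 0.211] pointing down, gripper open.
Joint ranges: [-2.86, 2.86], [-0.3, 2.09], [-1.38, 1.24], [0.06, 2.45], [-1.56, 4.7], [0.09, 2.05], [-2.69, 2.69]. Speed limits (rad/s): [2.57, 2.57, 3.14, 3.14, 3.14, 3.14, 3.14].

### API

Orientations are given as a rotation vector (axis times angle).
In Python, from bench import * gives the robot as it stands.
- The arm moves only by the shell command python3 -m jog 'ROWS' [FORCE]. ROWS is JSON, a list of rows, each an object of numbers: "claw": the finger opening in mm, from 0 to 87; "dx", "dy", "dz": the shift along the tool's x, y, z in mm; "spin": the turn about the tool's z in degrees. In form: [{"claw": .., "dx": .., "dy": .., "dz": .., "spin": ..}, ...]. A call has 1 to 20 rows; each row is the pose to reach, as a shift and turn from the pose commanded when the call began, along the tool's axes at that moment; what a row does not reach only later rows make up. A row lasts 1/12 s, in which the tool goes at most 41.7 mm and 7.16 degrees, less where a joint would pass 70% of its speed; a pose out of reach is approached as far as the arm can. A call with a gripper value outside its range is refused whole. The fingers move at their own pace and stop on an object; FORCE is the grip in N (left out, the last holds). Time passes only in rows, so rows that repeat a pose let the fingers close. It gives the time, the measured TCP pose, the force, the opening and the grip force at its end, in the units of the state.
- get_state(): the state, without advancing time (a new reading comes with each control period).
- get_image(name): name is "scene" or "top" or "wrist"; returns a dict with "frame" (480x640x3 uint8, red, green, blue), "depth" (480x640 float32, m along the optical axis (not along the pixel's ray), 0 where there is no reading), "K" (3x3 intrinsics, pixels), "T" (4x4, takes a point from camera to world coordinates); the wrist camera has in their place "mount" (4x4, takes a point from camera to tool coordinates, whose origin is the TCP and whose axes are the flange's). Camera axes: x right, y down, z forward; pixel columns grow to the right and rows downward; lengths in m; the calibration is good to about 2 mm. A picture is of the moment at which its call begins: read the wrist's pose just before it.
- close_job(): hands the job in; it is judged then, once.
The state is a dict: "time": time; "joint_positions": joint angles; "qd": joint speeds; "joint_torque": joint torques, N m; "position": TCP position; "tool_rot": TCP orientation; "ft_force": force on the tool from outside, world axes, zero at the start; "torque": the same for the moment, N m; "grip_width": opening from 0.0 (shut) to 1.0 (fully open); "grip_force": force on a finger pad.
Only numpy, scipy, OpenCV 4.12 (cv2) and the standard library are available. Lean on these libraries where they do the work, as an engineer would, in place of code of your own. Each camera call takes 0.05 s, during which the arm holds its last target. There are 200 camera calls.

## Working session

There is one attempt and no reset: what is moved stays moved. The work goes in short steps, Python scripts to look and compute and a shell command to move; the robot and the scene stay as the last step left them, time stands still between calls to the robot, and variables do not carry over. Pictures are saved under pics/ and viewed, at most 10 in all, crops included, and the job is handed in when it is done.

```bash
mkdir -p pics; python3 - <<'E'
from bench import *
import cv2
s=get_state();print({k:s[k] for k in('time','position','tool_rot','grip_width','ft_force')})
for n in('top','scene'):
    d=get_image(n);cv2.imwrite(f'pics/{n}0.png',d['frame'][...,::-1]);print(n,d['K'],d['T'])
E
```

```text
{'time': 0.0, 'position': array([ 0.26819396, -0.59145313,  0.21014523]), 'tool_rot': array([-3.06881465e+00, -6.63389937e-01,  7.70052585e-04]), 'grip_width': 0.9991310868569555, 'ft_force': array([-0.74666199,  1.14061816,  0.72784124])}
top [[491.8951985    0.         321.96490016]
 [  0.         491.8951985  239.56274345]
 [  0.           0.           1.        ]] [[-0.0091881  -0.99545499  0.09478898  0.39980642]
 [-0.99942244  0.0060404  -0.03344106 -0.28965956]
 [ 0.03271651 -0.09504149 -0.99493555  0.90804465]
 [ 0.          0.          0.          1.        ]]
scene [[488.14366584   0.         326.00664925]
 [  0.         488.14366584 237.65878843]
 [  0.           0.           1.        ]] [[-0.89534374 -0.26440044  0.35840201  0.15937451]
 [-0.44527018  0.51387744 -0.73325606  0.31790093]
 [ 0.00969852 -0.81610194 -0.57782658  0.56253268]
 [ 0.          0.          0.          1.        ]]
```

View pics/top0.png

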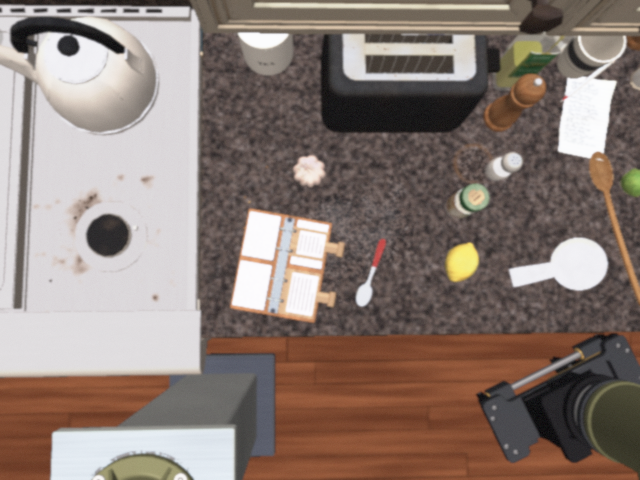

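View pics/scene0.png

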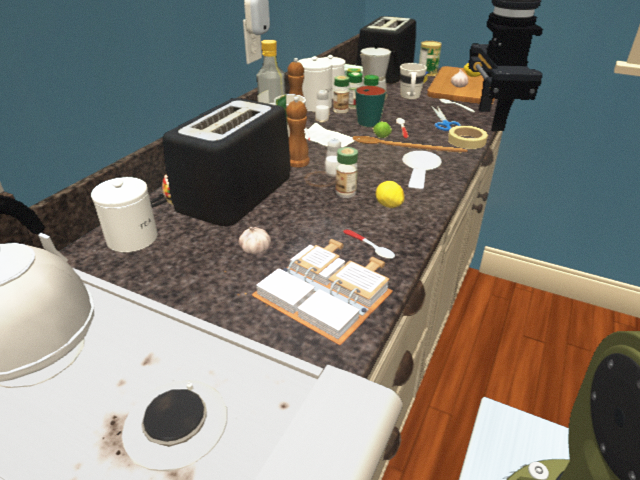

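```bash
cat > h.py <<'E'
import numpy as np,cv2
def onplane(uv,d,z,T=None):
    T=d['T'] if T is None else T
    uv=np.atleast_2d(np.asarray(uv,float));r=np.c_[uv,np.ones(len(uv))]@np.linalg.inv(d['K']).T@T[:3,:3].T
    o=T[:3,3];return o+r*((z-o[2])/r[:,2])[:,None]
E
python3 - <<'E'
from bench import *
from h import *
d=get_image('top');f=d['frame']
c=f[200:330,220:355];cv2.imwrite('pics/c.png',cv2.resize(c[...,::-1],None,fx=5.5,fy=4.5,interpolation=cv2.INTER_CUBIC)[:600,:800])
h=cv2.cvtColor(f,cv2.COLOR_RGB2HSV)
print(h[248,336],h[298,327],h[222,246],h[250,284],h[298,333])
# orange cover + tabs
m=((h[...,0]>5)&(h[...,0]<22)&(h[...,1]>75)&(h[...,2]>120)).astype(np.uint8);m[:200]=0;m[330:]=0;m[:,:220]=0;m[:,355:]=0
w=((h[...,1]<60)&(h[...,2]>190)).astype(np.uint8);w[:200]=0;w[330:]=0;w[:,:220]=0;w[:,340:]=0
g=((h[...,1]<75)&(h[...,2]>150)&(h[...,2]<205)&(h[...,0]>85)).astype(np.uint8);g[:200]=0;g[330:]=0;g[:,:250]=0;g[:,315:]=0
pts=np.argwhere(m|w)[:,::-1];rr=cv2.minAreaRect(pts.astype(np.float32));print('all',rr)
for n,k in(('w',w),('g',g),('m',m)):
    for q in cv2.findContours(k,cv2.RETR_EXTERNAL,cv2.CHAIN_APPROX_NONE)[0]:
        if cv2.contourArea(q)>25: print(n,cv2.contourArea(q),cv2.minAreaRect(q))
E
```

```text
[ 14  87 219] [ 14  89 218] [ 11  95 180] [107  19 220] [ 14  93 201]
all ((288.8487548828125, 263.54156494140625), (103.09042358398438, 109.17281341552734), 10.097503662109375)
w 1118.5 ((301.7559814453125, 293.5920104980469), (28.532228469848633, 41.85919189453125), 10.30484676361084)
w 257.5 ((305.83782958984375, 261.97296142578125), (32.55099868774414, 9.206343650817871), 9.462322235107422)
w 939.5 ((309.988037109375, 238.8159942626953), (31.931055068969727, 35.24043655395508), 10.30484676361084)
w 3945.0 ((263.3143310546875, 261.61968994140625), (47.560508728027344, 96.752685546875), 11.023455619812012)
m 9123.5 ((288.33685302734375, 266.4161682128906), (103.09042358398438, 103.33318328857422), 10.097503662109375)
```

View pics/c.png

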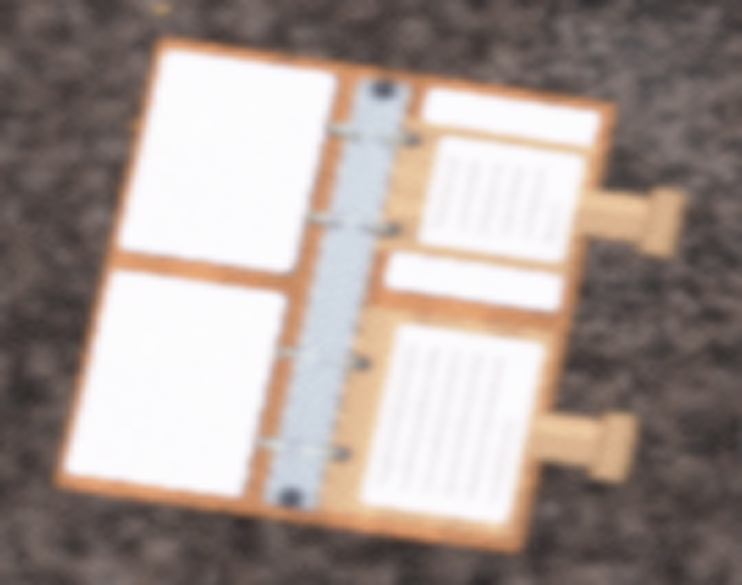

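```bash
python3 - <<'E'
from bench import *
from h import *
d=get_image('top')
f=lambda a,z:onplane(np.array(a)/[5.5,4.5]+[220,200],d,z)
b=f([(616,448),(667,222)],.031);print('bars',b,np.linalg.norm(b[1]-b[0]))
c=f([(160,38),(613,102),(520,550),(57,486)],.004);print(c,c.mean(0),[np.linalg.norm(c[i]-c[i-1])for i in range(4)])
p=f([(383,88),(290,497)],.02);print('spine',p,p.mean(0))
for v in(b[1]-b[0],c[0]-c[3],c[1]-c[2],p[0]-p[1]):print(np.degrees(np.arctan2(v[1],v[0])))
a=np.arctan2(*(c[0]+c[1]-c[2]-c[3])[1::-1]);ax=np.array([np.cos(a),np.sin(a),0]);ay=np.array([-ax[1],ax[0],0])
for o in(c.mean(0),p.mean(0)): print('bars in binder',(b-o)@np.c_[ax,ay])
D=d['depth'];
for u,v in np.round(np.array([(616,448),(667,222),(450,430),(200,150)])/[5.5,4.5]+[220,200]).astype(int):
  r=np.linalg.inv(d['K'])@[u,v,1]*D[v,u];print(d['T'][:3,:3]@r+d['T'][:3,3])
s=get_state();from scipy.spatial.transform import Rotation as R;print(R.from_rotvec(s['tool_rot']).as_matrix(),s['position'])
w=get_image('wrist');print(w['mount'],w['K'])
E
```

```text
bars [[ 0.37643267 -0.33595364  0.031     ]
 [ 0.46557597 -0.35357455  0.031     ]] 0.09086816355922425
[[ 0.54456411 -0.18573343  0.004     ]
 [ 0.51730428 -0.33794274  0.004     ]
 [ 0.33513466 -0.30516914  0.004     ]
 [ 0.36237236 -0.15282709  0.004     ]] [ 0.43984385 -0.2454181   0.004     ] [np.float64(0.1851395687080248), np.float64(0.15463107923783415), np.float64(0.18509424583235196), np.float64(0.1547578565771512)]
spine [[ 0.52129911 -0.26105021  0.02      ]
 [ 0.35791386 -0.23044873  0.02      ]] [ 0.43960649 -0.24574947  0.02      ]
-11.181482657878647
-10.238035975102786
-10.198814813396071
-10.6083893590885
bars in binder [[-0.04634427 -0.10034874]
 [ 0.04451106 -0.10187603]]
bars in binder [[-0.04616945 -0.09998052]
 [ 0.04468588 -0.10150781]]
[ 0.37570851 -0.33583376  0.03310657]
[ 0.46611061 -0.3530287   0.03188812]
[ 0.38318467 -0.28283997  0.02930081]
[ 0.49654142 -0.20071081  0.02474308]
[[ 9.10699839e-01  4.13068429e-01 -5.26387541e-04]
 [ 4.13068761e-01 -9.10699259e-01  1.02850827e-03]
 [-5.45364492e-05 -1.15409656e-03 -9.99999333e-01]] [ 0.26832848 -0.59166414  0.21057418]
[[-9.33946898e-04 -9.67525146e-01 -2.52773061e-01  6.83825400e-02]
 [ 9.99999474e-01 -1.01071184e-03  1.73842557e-04 -1.33362199e-03]
 [-4.23677771e-04 -2.52772766e-01  9.67525581e-01 -1.73312246e-01]
 [ 0.00000000e+00  0.00000000e+00  0.00000000e+00  1.00000000e+00]] [[396.74622779   0.         318.67559841]
 [  0.         396.74622779 242.30236058]
 [  0.           0.           1.        ]]
```

```bash
python3 -m jog '[{"claw":55,"dx":20,"dy":-19,"dz":6,"spin":-5},{"claw":55,"dx":46,"dy":-42,"dz":15,"spin":-11},{"claw":55,"dx":73,"dy":-67,"dz":26,"spin":-18},{"claw":55,"dx":100,"dy":-92,"dz":37,"spin":-25},{"claw":55,"dx":127,"dy":-117,"dz":48,"spin":-32},{"claw":55,"dx":154,"dy":-142,"dz":60,"spin":-39},{"claw":55,"dx":180,"dy":-165,"dz":70,"spin":-46},{"claw":55,"dx":197,"dy":-180,"dz":77,"spin":-52},{"claw":55,"dx":205,"dy":-188,"dz":80,"spin":-55.3},{"claw":55,"dx":205,"dy":-188,"dz":80,"spin":-55.3},{"claw":55,"dx":205,"dy":-188,"dz":80,"spin":-55.3},{"claw":55,"dx":205,"dy":-188,"dz":80,"spin":-55.3}]' 20
python3 - <<'E'
from bench import *
from h import *
from scipy.spatial.transform import Rotation as R
s=get_state();d=get_image('wrist');cv2.imwrite('pics/w1.png',d['frame'][...,::-1])
T=np.eye(4);T[:3,:3]=R.from_rotvec(s['tool_rot']).as_matrix();T[:3,3]=s['position'];print(T,s['joint_positions'])
T=T@d['mount']
q=np.array([(.3775,-.3359,.034),(.4660,-.3520,.034)]);c=(q-T[:3,3])@T[:3,:3]@d['K'].T;print('predicted px',c[:,:2]/c[:,2:])
t=get_image('top');v,u=np.mgrid[0:480:2,0:640:2];z=t['depth'][v,u]
P=np.stack([u*z,v*z,z],-1)@np.linalg.inv(t['K']).T@t['T'][:3,:3].T+t['T'][:3,3]
for y in np.arange(-.16,.08,.02):
  m=(abs(P[...,1]-y)<.01)&(P[...,0]>.25)&(P[...,0]<.56)&(z>0);print(round(y,2),[round(float(P[...,2][m&(abs(P[...,0]-x)<.02)].max(initial=-1)),3) for x in np.arange(.28,.56,.04)])
E
```

```text
time: 1.25
position: [0.377, -0.3377, 0.1317]
tool_rot: [2.414, 2.008, -0.001]
ft_force: [0.0, -0.2, 0.1]
grip_width: 0.635
grip_force: 0.0
[[ 1.82012281e-01  9.83296216e-01  2.85562519e-04  3.77023967e-01]
 [ 9.83295521e-01 -1.82011781e-01 -1.27658417e-03 -3.37661984e-01]
 [-1.20328464e-03  5.13146343e-04 -9.99999144e-01  1.31709736e-01]
 [ 0.00000000e+00  0.00000000e+00  0.00000000e+00  1.00000000e+00]] [ 0.98978694  0.08731364 -0.32658158  1.89611445  0.03139667  1.16192548
  0.46887375]
predicted px [[320.42266668 237.93517603]
 [448.17352017 237.40404607]]
-0.16 [-1.0, 0.002, 0.027, 0.027, 0.025, 0.004, 0.003, 0.002]
-0.14 [-1.0, 0.003, 0.004, 0.003, 0.002, 0.004, 0.003, 0.003]
-0.12 [-1.0, 0.003, 0.004, 0.003, 0.002, 0.004, 0.002, 0.004]
-0.1 [0.017, 0.02, 0.017, 0.005, 0.006, 0.013, 0.013, 0.013]
-0.08 [0.017, 0.019, 0.018, 0.016, 0.017, 0.016, 0.016, 0.018]
-0.06 [0.018, 0.019, 0.016, 0.008, 0.009, 0.006, 0.007, 0.006]
-0.04 [0.018, 0.02, 0.016, 0.008, 0.007, 0.007, 0.007, 0.006]
-0.02 [0.017, 0.02, 0.017, 0.008, 0.007, 0.008, 0.007, 0.006]
-0.0 [0.019, 0.018, 0.016, 0.007, 0.008, 0.008, 0.009, 0.005]
0.02 [0.019, 0.019, 0.017, 0.008, 0.011, 0.025, 0.019, 0.009]
0.04 [0.018, 0.019, 0.016, 0.008, 0.013, 0.028, 0.029, 0.01]
0.06 [0.018, 0.02, 0.016, 0.006, 0.018, 0.029, 0.029, 0.012]
```

View pics/w1.png

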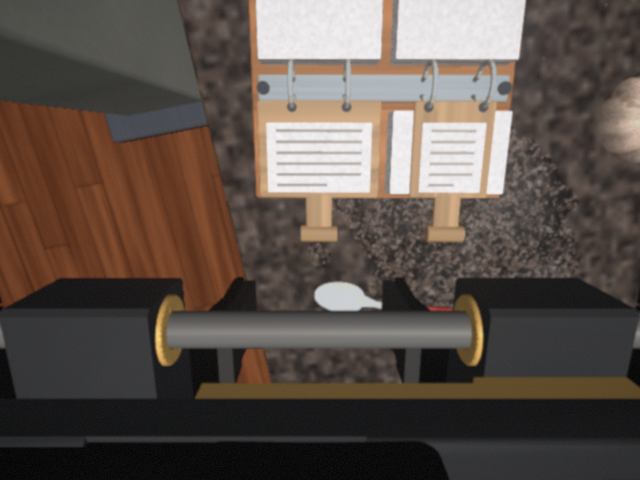

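```bash
python3 -m jog '[{"claw":55,"dx":3,"dy":0,"dz":20,"spin":0},{"claw":55,"dx":3,"dy":0,"dz":45,"spin":0},{"claw":55,"dx":3,"dy":0,"dz":70,"spin":0},{"claw":55,"dx":3,"dy":0,"dz":92,"spin":0},{"claw":55,"dx":3,"dy":0,"dz":104,"spin":0},{"claw":55,"dx":3,"dy":0,"dz":109,"spin":0},{"claw":55,"dx":3,"dy":0,"dz":109,"spin":0},{"claw":15,"dx":3,"dy":0,"dz":109,"spin":0},{"claw":15,"dx":3,"dy":0,"dz":109,"spin":0},{"claw":15,"dx":3,"dy":0,"dz":109,"spin":0},{"claw":15,"dx":3,"dy":0,"dz":109,"spin":0},{"claw":15,"dx":3,"dy":0,"dz":109,"spin":0},{"claw":15,"dx":3,"dy":0,"dz":109,"spin":0},{"claw":15,"dx":3,"dy":0,"dz":109,"spin":0}]' 15
python3 - <<'E'
from bench import *
import cv2
cv2.imwrite('pics/w2.png',get_image('wrist')['frame'][...,::-1])
E
```

```text
time: 2.52
position: [0.3783, -0.3335, 0.0229]
tool_rot: [2.411, 2.012, -0.0]
ft_force: [-0.2, 0.4, 3.3]
grip_width: 0.211
grip_force: 1.6
```

View pics/w2.png

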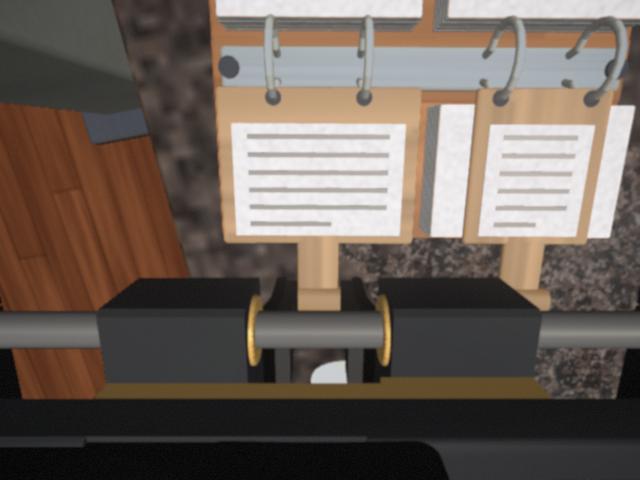

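```bash
python3 - <<'E'
from bench import *
from h import *
from scipy.spatial.transform import Rotation as R
s=get_state();d=get_image('wrist');s2=get_state();print(s2['time'],s2['grip_width'],s2['grip_force'],s2['ft_force'],s2['position'])
T=np.eye(4);T[:3,:3]=R.from_rotvec(s['tool_rot']).as_matrix();T[:3,3]=s['position'];C=T@d['mount'];M=np.linalg.inv(d['mount'])
for p in((0,0,0),(0,.013,-.005),(0,-.013,-.005),(0,.009,.014),(.0095,.009,.014),(-.0095,.009,.014),(.0095,.009,-.02)):
  c=d['K']@(M[:3,:3]@p+M[:3,3]);print(p,c[:2]/c[2])
for u,v in((319,298),(319,292),(319,304),(319,260),(530,298),(283,300),(355,300),(283,340),(283,290),(319,215)):
  r=np.linalg.inv(d['K'])@[u,v,1]*d['depth'][v,u];q=d['mount'][:3,:3]@r+d['mount'][:3,3];print((u,v),'tool',q.round(4),'world',(C[:3,:3]@r+C[:3,3]).round(4))
t=get_image('top');cv2.imwrite('pics/t2.png',np.hstack([cv2.resize(t['frame'][200:340,220:380,::-1],None,fx=2.5,fy=2.5,interpolation=2),cv2.resize(d['frame'][220:400,240:420,::-1],(350,350),interpolation=2)]))
E
```

```text
2.6167 0.18799395218135653 1.8531342968344688 [ 0.54409285 -0.11466131  4.12834497] [ 0.37844918 -0.3335259   0.02282848]
(0, 0, 0) [321.2192593 292.7169048]
(0, 0.013, -0.005) [349.86958916 296.82056047]
(0, -0.013, -0.005) [292.71655542 296.88302465]
(0, 0.009, 0.014) [338.98498507 282.18988401]
(0.0095, 0.009, 0.014) [339.21579129 264.11934074]
(-0.0095, 0.009, 0.014) [338.7596972  299.82837747]
(0.0095, 0.009, -0.02) [343.39328612 289.39360328]
(319, 298) tool [ 0.0014 -0.001  -0.0098] world [ 0.3776 -0.3319  0.0326]
(319, 292) tool [ 0.0037 -0.001  -0.0083] world [ 0.378  -0.3297  0.0311]
(319, 304) tool [-0.0009 -0.0011 -0.0111] world [ 0.3772 -0.3342  0.0339]
(319, 260) tool [ 0.0182 -0.001  -0.0071] world [ 0.3806 -0.3154  0.0299]
(530, 298) tool [ 0.001   0.0927 -0.0091] world [ 0.4698 -0.3491  0.032 ]
(283, 300) tool [ 0.0107 -0.0147 -0.0339] world [ 0.3658 -0.3203  0.0567]
(355, 300) tool [ 0.0114  0.0123 -0.0357] world [ 0.3925 -0.3245  0.0585]
(283, 340) tool [ 0.0291 -0.0086 -0.0985] world [ 0.375  -0.3033  0.1213]
(283, 290) tool [ 0.012  -0.0152 -0.027 ] world [ 0.3655 -0.3189  0.0498]
(319, 215) tool [ 0.0384 -0.001  -0.0084] world [ 0.3842 -0.2955  0.0312]
```

View pics/t2.png

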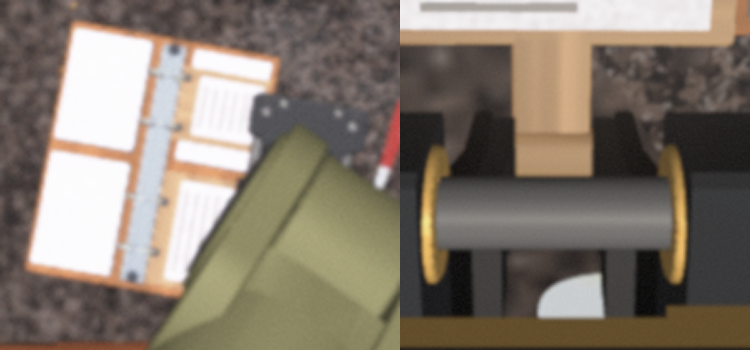

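```bash
python3 -m jog '[{"claw":15,"dx":0,"dy":0,"dz":0,"spin":0},{"claw":15,"dx":0,"dy":0,"dz":0,"spin":0},{"claw":15,"dx":0,"dy":0,"dz":0,"spin":0},{"claw":15,"dx":0,"dy":0,"dz":0,"spin":0},{"claw":15,"dx":0,"dy":0,"dz":0,"spin":0},{"claw":15,"dx":0,"dy":0,"dz":0,"spin":0}]' 15
python3 - <<'E'
from bench import *
import cv2
d=get_image('wrist')['frame'];cv2.imwrite('pics/w3.png',cv2.resize(d[200:420,220:440,::-1],(600,600),interpolation=2))
E
```

```text
time: 3.17
position: [0.3785, -0.3336, 0.0227]
tool_rot: [2.411, 2.012, 0.0]
ft_force: [-0.1, -0.7, 5.0]
grip_width: 0.17
grip_force: 2.6
```

View pics/w3.png

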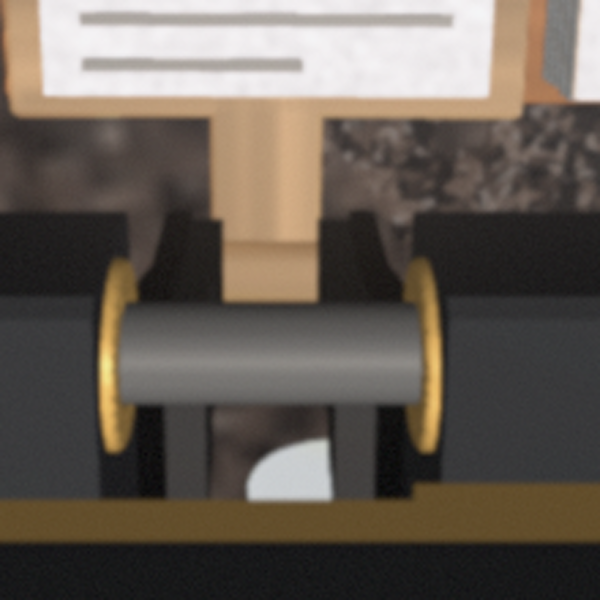

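```bash
python3 - <<'E'
from bench import *
from h import *
d=get_image('wrist');s=get_state();print(s['time'],s['grip_width'],s['grip_force'])
for v in range(258,314,6):
  o=[]
  for u in list(range(262,306,6))+list(range(334,382,6)):
    r=np.linalg.inv(d['K'])@[u,v,1]*d['depth'][v,u];q=1000*(d['mount'][:3,:3]@r+d['mount'][:3,3]);o.append('%d,%d,%d'%tuple(q.round()))
  print(v,' | '.join(o))
c=get_image('scene');f=c['frame'];T=c['T']
p=(np.array([.3777,-.3347,.03])-T[:3,3])@T[:3,:3]@c['K'].T;p=p[:2]/p[2];print(p)
u,v=p.astype(int);cv2.imwrite('pics/s3.png',cv2.resize(f[v-60:v+40,u-60:u+60,::-1],(720,600),interpolation=2))
E
```

```text
3.2667 0.17746478145310346 2.6404209824704594
258 10,-31,23 | 10,-27,22 | 10,-24,22 | 10,-21,22 | 10,-18,23 | 11,-15,21 | 19,-10,-6 | 19,-8,-7 | 19,6,-7 | 10,10,22 | 10,13,24 | 10,16,22 | 10,19,23 | 10,22,22 | 10,25,22 | 10,28,21
264 6,-31,24 | 6,-28,24 | 7,-24,23 | 7,-21,23 | 7,-18,22 | 7,-15,23 | 16,-10,-6 | 17,-8,-8 | 16,6,-7 | 7,10,23 | 7,13,22 | 7,16,23 | 7,19,22 | 7,22,21 | 7,25,23 | 7,28,22
270 4,-31,22 | 3,-28,23 | 3,-24,23 | 4,-21,23 | 3,-18,23 | 3,-15,23 | 13,-10,-6 | 13,-8,-7 | 13,6,-6 | 4,10,22 | 3,13,23 | 3,16,24 | 3,19,23 | 3,22,23 | 4,25,22 | 4,29,22
276 1,-31,22 | 0,-28,22 | 1,-24,21 | 0,-21,23 | 0,-18,23 | 1,-15,22 | 10,-10,-6 | 11,-8,-7 | 11,6,-7 | 0,10,22 | 0,13,23 | 0,16,24 | 0,19,23 | 0,22,22 | 0,26,22 | 1,28,21
282 39,-14,-89 | -3,-28,23 | -3,-25,24 | 12,-17,-17 | 12,-15,-17 | 11,-13,-14 | 10,-10,-13 | 8,-8,-7 | 8,6,-7 | 10,8,-14 | 10,11,-13 | 12,13,-18 | -3,20,23 | -3,23,23 | -3,26,22 | 39,12,-90
288 38,-14,-92 | -7,-28,23 | -7,-25,23 | 12,-17,-25 | 12,-14,-24 | 10,-12,-19 | 10,-10,-20 | 5,-8,-7 | 5,6,-7 | 10,8,-21 | 10,10,-20 | 12,12,-25 | 12,15,-24 | -6,23,22 | -6,26,22 | 38,11,-93
294 36,-14,-90 | -10,-28,24 | -10,-25,23 | 12,-16,-31 | 12,-14,-31 | 10,-12,-27 | 10,-9,-26 | 3,-8,-9 | 3,6,-9 | 10,7,-26 | 10,10,-26 | 12,12,-31 | 12,14,-30 | -10,23,23 | 34,11,-86 | 38,11,-94
300 37,-13,-96 | 35,-12,-91 | 12,-18,-37 | 12,-16,-36 | 11,-14,-34 | 10,-11,-33 | 10,-9,-32 | 1,-8,-11 | 1,6,-11 | 11,7,-34 | 10,9,-32 | 11,11,-35 | 12,13,-36 | 12,16,-37 | 35,10,-92 | 37,11,-95
306 37,-13,-98 | 33,-13,-91 | 12,-17,-42 | 11,-15,-41 | 10,-13,-39 | 11,-11,-40 | 9,-9,-36 | -2,-8,-11 | -2,6,-10 | 10,7,-37 | 10,9,-38 | 10,11,-38 | 12,13,-42 | 12,15,-42 | 34,10,-93 | 37,10,-98
312 36,-13,-100 | 34,-12,-95 | 34,-11,-95 | 34,-10,-95 | 33,-8,-94 | 34,-7,-95 | 34,-6,-94 | 34,-4,-95 | 33,2,-94 | 34,3,-96 | 33,5,-94 | 34,6,-95 | 33,7,-94 | 34,9,-95 | 34,10,-95 | 36,10,-99
[376.79409868 261.10295176]
```

View pics/s3.png

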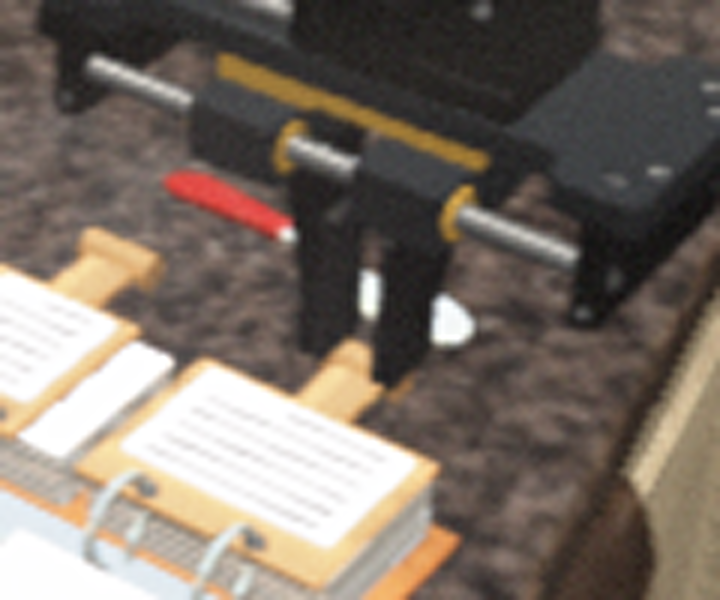

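The fingertips really end about 12 mm behind the reported TCP: depth puts them at tool z ≈ −13 mm, and they are resting on the bar's top. I'll lift, reopen and grasp about 25 mm lower.

```bash
python3 -m jog '[{"claw":15,"dx":-1,"dy":-1,"dz":-5,"spin":0},{"claw":15,"dx":-1,"dy":-1,"dz":-12,"spin":0},{"claw":50,"dx":-1,"dy":-1,"dz":-12,"spin":0},{"claw":50,"dx":-1,"dy":-1,"dz":-12,"spin":0},{"claw":50,"dx":-1,"dy":-1,"dz":-12,"spin":0},{"claw":50,"dx":-1,"dy":-1,"dz":-12,"spin":0},{"claw":50,"dx":-1,"dy":-1,"dz":-12,"spin":0},{"claw":50,"dx":-1,"dy":-1,"dz":-12,"spin":0},{"claw":50,"dx":-1,"dy":-1,"dz":-12,"spin":0},{"claw":50,"dx":-1,"dy":-1,"dz":-12,"spin":0}]' 15
```

```text
time: 4.15
position: [0.3768, -0.3339, 0.0342]
tool_rot: [-2.412, -2.013, 0.0]
ft_force: [0.3, -0.2, -0.1]
grip_width: 0.562
grip_force: 0.0
```

```bash
python3 -m jog '[{"claw":50,"dx":0,"dy":0,"dz":8,"spin":0},{"claw":50,"dx":0,"dy":0,"dz":18,"spin":0},{"claw":50,"dx":0,"dy":0,"dz":28,"spin":0},{"claw":50,"dx":0,"dy":0,"dz":34,"spin":0},{"claw":50,"dx":0,"dy":0,"dz":34,"spin":0},{"claw":50,"dx":0,"dy":0,"dz":34,"spin":0}]' 15
python3 -m jog '[{"claw":15,"dx":0,"dy":0,"dz":0,"spin":0},{"claw":15,"dx":0,"dy":0,"dz":0,"spin":0},{"claw":15,"dx":0,"dy":0,"dz":0,"spin":0},{"claw":15,"dx":0,"dy":0,"dz":0,"spin":0},{"claw":15,"dx":0,"dy":0,"dz":0,"spin":0},{"claw":15,"dx":0,"dy":0,"dz":0,"spin":0},{"claw":15,"dx":0,"dy":0,"dz":0,"spin":0},{"claw":15,"dx":0,"dy":0,"dz":0,"spin":0},{"claw":15,"dx":0,"dy":0,"dz":0,"spin":0}]' 15
```

```text
time: 4.65
position: [0.3764, -0.3334, -0.0006]
tool_rot: [-2.41, -2.012, 0.0]
ft_force: [0.1, -0.4, 0.5]
grip_width: 0.574
grip_force: 0.0
time: 5.4
position: [0.3776, -0.3343, 0.0006]
tool_rot: [2.411, 2.012, 0.001]
ft_force: [2.6, 0.1, 0.6]
grip_width: 0.298
grip_force: 15.0
```

```bash
python3 -m jog '[{"claw":15,"dx":0,"dy":0,"dz":-4,"spin":0},{"claw":15,"dx":0.6,"dy":0,"dz":-10.5,"spin":0},{"claw":15,"dx":2.2,"dy":0,"dz":-20.8,"spin":0},{"claw":15,"dx":4.9,"dy":0,"dz":-30.9,"spin":0},{"claw":15,"dx":8.6,"dy":0,"dz":-40.7,"spin":0},{"claw":15,"dx":13.4,"dy":0,"dz":-50,"spin":0},{"claw":15,"dx":19.1,"dy":0,"dz":-58.8,"spin":0},{"claw":15,"dx":25.7,"dy":0,"dz":-66.9,"spin":0},{"claw":15,"dx":33.1,"dy":0,"dz":-74.3,"spin":0},{"claw":15,"dx":41.2,"dy":0,"dz":-80.9,"spin":0},{"claw":15,"dx":50,"dy":0,"dz":-86.6,"spin":0},{"claw":15,"dx":50,"dy":0,"dz":-86.6,"spin":0}]' 15
```

```text
time: 6.4
position: [0.387, -0.2833, 0.0887]
tool_rot: [2.408, 2.015, 0.0]
ft_force: [5.6, -0.8, -1.2]
grip_width: 0.29
grip_force: 15.0
```

```bash
python3 -m jog '[{"claw":15,"dx":5,"dy":0.5,"dz":-3,"spin":0},{"claw":15,"dx":9.3,"dy":1,"dz":-4.8,"spin":0},{"claw":15,"dx":19.1,"dy":1,"dz":-8.5,"spin":0},{"claw":15,"dx":29.2,"dy":1,"dz":-11.2,"spin":0},{"claw":15,"dx":39.5,"dy":1,"dz":-12.9,"spin":0},{"claw":15,"dx":50,"dy":1,"dz":-13.4,"spin":0},{"claw":15,"dx":60.5,"dy":1,"dz":-12.9,"spin":0},{"claw":15,"dx":70.8,"dy":1,"dz":-11.2,"spin":0},{"claw":15,"dx":80.9,"dy":1,"dz":-8.5,"spin":0},{"claw":15,"dx":90.7,"dy":1,"dz":-4.8,"spin":0},{"claw":15,"dx":100,"dy":1,"dz":0,"spin":0},{"claw":15,"dx":108.8,"dy":1,"dz":5.7,"spin":0},{"claw":15,"dx":116.9,"dy":1,"dz":12.3,"spin":0},{"claw":15,"dx":124.3,"dy":1,"dz":19.7,"spin":0},{"claw":15,"dx":130.9,"dy":1,"dz":27.8,"spin":0},{"claw":15,"dx":136.6,"dy":1,"dz":36.6,"spin":0},{"claw":15,"dx":136.6,"dy":1,"dz":36.6,"spin":0}]' 15
```

```text
time: 7.82
position: [0.412, -0.1491, 0.0485]
tool_rot: [2.41, 2.015, 0.002]
ft_force: [6.0, -0.3, 1.4]
grip_width: 0.293
grip_force: 15.0
```

```bash
python3 -m jog '[{"claw":15,"dx":2.6,"dy":0,"dz":4.6,"spin":0},{"claw":15,"dx":4.8,"dy":0,"dz":9.3,"spin":0},{"claw":15,"dx":8.5,"dy":0,"dz":19.1,"spin":0},{"claw":15,"dx":11.2,"dy":0,"dz":29.2,"spin":0},{"claw":15,"dx":12.9,"dy":0,"dz":39.5,"spin":0},{"claw":15,"dx":13.4,"dy":0,"dz":44,"spin":0},{"claw":15,"dx":13.4,"dy":0,"dz":48,"spin":0},{"claw":15,"dx":13.4,"dy":0,"dz":48,"spin":0},{"claw":15,"dx":13.4,"dy":0,"dz":48,"spin":0}]' 15
```

```text
time: 8.57
position: [0.4143, -0.1369, 0.0013]
tool_rot: [2.411, 2.013, 0.002]
ft_force: [6.6, -0.3, 0.4]
grip_width: 0.301
grip_force: 15.0
```

```bash
python3 -m jog '[{"claw":28,"dx":0,"dy":0,"dz":0,"spin":0},{"claw":45,"dx":0,"dy":0,"dz":0,"spin":0},{"claw":45,"dx":0,"dy":0,"dz":0,"spin":0},{"claw":45,"dx":0,"dy":0,"dz":0,"spin":0},{"claw":45,"dx":0,"dy":0,"dz":0,"spin":0},{"claw":45,"dx":0,"dy":0,"dz":0,"spin":0},{"claw":45,"dx":0,"dy":0,"dz":0,"spin":0},{"claw":45,"dx":0,"dy":0,"dz":-6,"spin":0},{"claw":45,"dx":0,"dy":0,"dz":-16,"spin":0},{"claw":45,"dx":0,"dy":0,"dz":-30,"spin":0},{"claw":45,"dx":0,"dy":0,"dz":-50,"spin":0},{"claw":45,"dx":0,"dy":0,"dz":-70,"spin":0},{"claw":45,"dx":0,"dy":0,"dz":-90,"spin":0},{"claw":45,"dx":0,"dy":0,"dz":-110,"spin":0},{"claw":45,"dx":0,"dy":0,"dz":-120,"spin":0},{"claw":45,"dx":0,"dy":0,"dz":-120,"spin":0}]' 15
python3 - <<'E'
from bench import *
import cv2
cv2.imwrite('pics/s9.png',get_image('scene')['frame'][180:400,180:460][...,::-1].repeat(2,0).repeat(2,1))
E
```

```text
time: 9.9
position: [0.4156, -0.1381, 0.1252]
tool_rot: [2.408, 2.009, 0.003]
ft_force: [0.3, -1.0, 0.6]
grip_width: 0.518
grip_force: 0.0
```

View pics/s9.png

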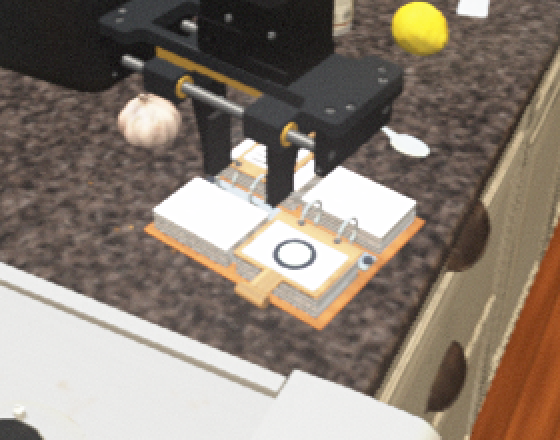

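The wide leaf lies flat on the left stack with its plate picture up, at about (295,253). The narrow leaf's lined front still shows on the right, at about (265,150), and the gripper is clear of everything.

```bash
python3 -c "
from bench import *
print(close_job())"
```

```text
the job is handed in; nothing more can be done
None
```

The wide leaf is turned over and lies flat on the left-hand stack with its back showing, the narrow leaf is still on the right, and the gripper has let go; I handed the job in at about 10 s, and no verdict came back.

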